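Set the trimming board's paper gauge to the red stop

TASK

Set the trimming board for the next strip: with the shut fingertips press down the blue pad in the middle of the sliding paper gauge to free its brake, keep it pressed while you push the gauge along the rail until it rests against the red stop, then let the pad come up so that the brake holds it there. Never force the gauge along with the pad up; nothing is to be gripped or lifted, and the other things on the table stay where they are.

Things in the scene. Friction and masses are not known exactly. Their poses are not given: they have to be found in the camera images.
- pad_top (a point): Centre of the flat top of the blue square pad (50 x 50 mm) in the middle of the grey paper gauge; moves with gauge and pad. About 59 mm above the table when up, 11 mm above the gauge's block. z is up; y runs along the rail, the only way (to and fro) the gauge slides. The friction of fingertips on the pressed pad is enough to push the gauge if it is well pressed.
- board: Grey trimming board, 320 x 560 x 12 mm, fixed, with a green mat and an aluminium rail along its y axis; origin under its centre, the rail's centre line at x = +50 mm. On the rail rides the gauge, a grey block 90 mm along the rail, 92 mm across, 48 mm high, centred under the pad, with a steel fence 10 mm high and 124 mm long reaching from the block to the board's -x side.
- gauge (a joint): Place of the gauge along its rail, m; 0 at the rail's middle, growing along the +y axis of pad_top. With the pad down it slides with about 1 N; with the pad up a friction brake holds it against pushes of roughly 20 N.
- pad (a joint): How far the pad is pressed, m: 0 up (brake on), 0.006 fully down. A spring pushes it up: about 6 N starts it, about 10 N holds it fully down, where it meets a hard stop. Press it 4 mm or more and keep it so (pressing it firmly to its hard stop is fine): with a lighter press the fingers may slip along it. It springs up by itself when let go.
- red_stop_top (a point): Top centre of the dark knob (18 mm across, 10 mm high) on the red stop, 58 mm above the table. The stop is a block clamped on the same rail, immovable, 24 mm along the rail, 60 mm across, 48 mm high; it may be at either end; axes as pad_top. When the gauge touches it, this point and pad_top are 57 mm apart horizontally.
- white_stop_top (a point): The same point on the other stop, which is white, of the same shape, at the other end of the rail; not the one wanted.
- tape: roll of silvery adhesive tape standing flat on the trimming board, 90 mm across, 45 mm high, origin under its centre
- eraser: white eraser on the trimming board, 24 x 55 x 14 mm, origin under its centre
- glue: yellow glue stick with grey cap, upright on the trimming board behind the rail, 28 mm across, 85 mm high, origin under its centre
- scissors: blue and black scissors lying on the table, about 210 mm long, 12 mm high
- phone: black smartphone lying on the table, 150 x 74 x 9 mm
- remote: black remote control lying on the table, 170 x 45 x 18 mm
- mug: blue mug on the table, 80 mm across, 90 mm high

How it is judged:
On the way, in this order (a step that is already met when the one before it is completed fails the run):
1. the pad is pressed down, the gauge not yet at the red stop (value of joint pad above 0.002 m and not (horizontal distance between pad_top and red_stop_top below 0.06 m)), for 0.1 s.
2. the gauge has come up against the red stop with the pad held down (horizontal distance between pad_top and red_stop_top below 0.06 m and value of joint pad above 0.001 m), for 0.1 s.
At the end, for the whole second after the job is handed in: The gauge rests against the red stop (gap under 3 mm: pad centre to stop centre under 60 mm horizontally), its pad is up (less than 1 mm pressed) so that the brake is on, and it is still (horizontal distance between pad_top and red_stop_top below 0.06 m and value of joint pad below 0.001 m and velocity of joint gauge between -0.005 and 0.005 m/s); the robot touches nothing.
It fails at once if the gauge is forced along the rail with the pad up (value of joint pad below 0.0003 m and (velocity of joint gauge above 0.015 m/s or velocity of joint gauge below -0.015 m/s)).
It fails at once if one of the other things (tape, eraser, glue stick, scissors, phone, remote control, mug) is moved more than 15 mm or lifted (distance of any of tape, eraser, glue, scissors, phone, remote, mug from where it was at the start of the episode above 0.015 m).
It also fails if it takes over 40 s, if anything falls off the work surface, if the arm or the gripper's body presses on something with over 40 N, if the wrist force passes 120 N, or if a joint passes its speed limit or range.

ROBOT

A 6-joint arm with a two-finger parallel gripper is mounted at the origin on the work surface. World frame = base frame: x ahead of the robot, y to its left, z up, the work surface at z = 0. Lengths are in m, angles in rad, forces in N, time in s.
With the tool pointing down it reaches from about 0.3 to 0.875 m from the base axis. Payload 6.4 kg.
Tool frame: the origin (TCP) lies midway between the tips of the shut fingers; the grasp point (between the pads) lies 19 mm behind it (robot.grip_point_offset is the z of the grasp point in the tool frame, in m); z points along the fingers, x is the direction in which the jaws open and shut, and the axes are right-handed (so a half turn about z gives the same grasp; the last joint's range is limited). The gripper opens to 88 mm and grips with 3 to 60 N. Pads are 18 mm wide; open, the fingers measure 123 mm over their backs; the gripper's body (75 mm by 187 mm) begins 45 mm behind the grasp point.
Start: joints at [0.915, 0.181, 1.607, -0, 1.354, -0.206], TCP at [0.25, 0.518, 0.239] pointing down, gripper open.
Joint ranges: [-2.99, 2.99], [-0.89, 2.07], [0.3, 2.58], [-1.14, 4.28], [0, 2.63], [-3.12, 3.12]. Speed limits (rad/s): [2.57, 2.57, 3.01, 3.14, 3.14, 3.14].

INTERFACE

Orientations are given as [roll, pitch, yaw] about the fixed x, y, z axes, in that order (R = Rz(yaw) Ry(pitch) Rx(roll)).
In Python, from rig import robot, grab_frame, calibration, ticket gives the robot as it stands.
- The arm moves only by the shell command python3 -m pendant 'ROWS' [FORCE]. ROWS is JSON, a list of rows, each a list of 5 numbers: the shift along the tool's x, y, z each as a share of 800 mm, from -1 to 1, then the turn about the tool's z as a share of 0.1 rad, from -1 to 1, then the opening, from 0 (shut) to 1 (fully open). In form: [[x, y, z, roll, hand], ...]. A call has 1 to 20 rows; each row shifts and turns the pose as measured when the row begins, along the tool's axes as they then stand; what a row does not reach is not made up. A row lasts 1/12 s, in which the tool goes at most 41.7 mm and 7.16 degrees, less where a joint would pass 70% of its speed; a pose out of reach is approached as far as the arm can. A call with a number of a shift or a turn outside -1 to 1 is refused whole. A call with a gripper value outside its range is refused whole. The fingers move at their own pace and stop on an object; FORCE is the grip in N (left out, the last holds). Time passes only in rows, so rows that do not move let the fingers close. It gives the time, the measured TCP pose, the force and the opening at its end, in the units of the state.
- robot.get_obs(): the state, without advancing time (a new reading comes with each control period).
- grab_frame(name): name is "side" or "top" or "wrist"; returns the picture (480x640x3 uint8, red, green, blue); there is no depth.
- calibration(name): a dict with "fx", "fy", "cx", "cy" (pixels), "k1" (the pictures are not rectified: a ray, as slopes to the right and down, at radius r is drawn at 1 + k1 r^2 times it, then the intrinsics apply), "eye" and "rotation" of the camera in the world. Camera axes: x right, y down, z forward; pixel columns grow to the right and rows downward; lengths in m; the calibration is good to about 2 mm. A picture is of the moment at which its call begins: read the wrist's pose just before it. calibration takes no time and is no camera call; for the wrist camera it gives the pose at the moment of the call.
- ticket.hand_in(): hands the job in, once; it reports no verdict.
The state is a dict: "time": time; "qpos": joint angles; "dq": joint speeds; "tau": joint torques, N m; "tcp_pos": TCP position; "eef_rot": TCP orientation; "ft_force": force on the tool from outside, world axes, zero at the start; "moment": the same for the moment, N m; "opening": opening from 0.0 (shut) to 1.0 (fully open).
Only numpy, scipy, OpenCV 4.12 (cv2) and the standard library are available. Lean on these libraries where they do the work, as an engineer would, in place of code of your own. Each camera call takes 0.05 s, during which the arm holds its last target. There are 200 camera calls.

## Working session

There is one attempt and no reset: what is moved stays moved. The work goes in short steps, Python scripts to look and compute and a shell command to move; the robot and the scene stay as the last step left them, time stands still between calls to the robot, and variables do not carry over. Pictures are saved under pics/ and viewed, about 8 in all and at most 12, crops included, and the job is handed in when it is done.

```bash
mkdir -p pics
cat > h.py <<'E'
import numpy as np, cv2
from rig import robot, grab_frame, calibration, ticket
def shot(n,f):
    im=grab_frame(n); cv2.imwrite('pics/'+f,cv2.cvtColor(im,cv2.COLOR_RGB2BGR)); return im
def ray2(cal,u,v,z):
    x=(u-cal['cx'])/cal['fx'];y=(v-cal['cy'])/cal['fy'];k=cal['k1']
    a,b=x,y
    for _ in range(20):
        s=1+k*(a*a+b*b);a,b=x/s,y/s
    d=np.array(cal['rotation'])@np.array([a,b,1]);e=np.array(cal['eye'])
    return e+d*(z-e[2])/d[2]
E
python3 - <<'E'
from h import *
o=robot.get_obs();print(o)
shot('top','top1.png');shot('side','side1.png')
print(calibration('top'))
E
```

```text
{'time': 0.0, 'qpos': array([ 9.14681824e-01,  1.81530212e-01,  1.60797969e+00,  9.32582097e-06,
        1.35378417e+00, -2.06308896e-01]), 'dq': array([-9.68613920e-04, -8.39114299e-04,  1.11678572e-03,  7.14571623e-04,
       -9.03024697e-05, -1.07707135e-03]), 'tau': array([ 4.74925619e-04, -4.33846271e+01, -3.41854084e+01,  7.03235460e-02,
        3.83765996e-02, -9.84471512e-05]), 'tcp_pos': array([0.24966693, 0.51739172, 0.2378299 ]), 'eef_rot': array([-3.14123521e+00,  1.66347662e-03,  1.12098900e+00]), 'ft_force': array([-0.41586374, -0.40281891,  0.23354276]), 'moment': array([-0.04549125, -0.01801314, -0.03389315]), 'opening': 1.0010010428275604}
{'fx': 592.0697546207041, 'fy': 592.0697546207041, 'cx': 322.2926727042072, 'cy': 246.04634288587815, 'k1': 0.06112645892346712, 'eye': array([ 0.40996774, -0.00687158,  1.65170653]), 'rotation': array([-3.06070660e+00,  2.27042221e-03, -1.59770347e+00])}
```

View pics/top1.png

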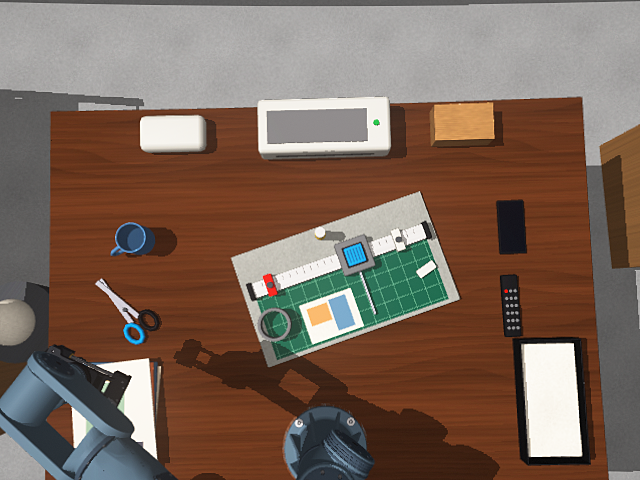

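View pics/side1.png

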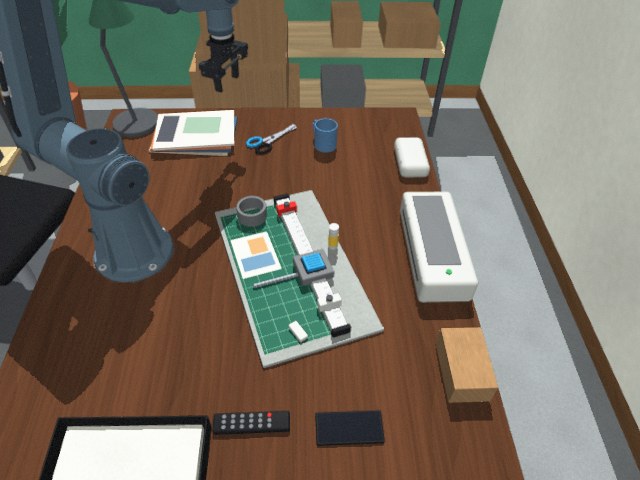

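The top view shows the blue pad at about (355,254), the red stop at about (269,284), the white stop at about (398,239) and the glue stick at about (320,233). The side view agrees with this layout. The rotation is given as rpy.

```bash
cat >> h.py <<'E'
from scipy.spatial.transform import Rotation as Ro
def R(e):
    e=np.array(e); return e if e.ndim==2 else Ro.from_euler('xyz',e).as_matrix()
_r=ray2
def ray(n_or_cal,u,v,z):
    c=dict(calibration(n_or_cal) if isinstance(n_or_cal,str) else n_or_cal); c['rotation']=R(c['rotation']); return _r(c,u,v,z)
def togo(p,yaw=None):
    "offset in tool axes, mm and share"
    o=robot.get_obs(); d=R(o['eef_rot']).T@(np.array(p)-o['tcp_pos']); return (d*1000).round(1),(d/.8).round(4)
E
python3 - <<'E'
from h import *
im=cv2.imread('pics/top1.png');hsv=cv2.cvtColor(im,cv2.COLOR_BGR2HSV)
def cen(mask,box):
    m=np.zeros_like(mask);x0,y0,x1,y1=box;m[y0:y1,x0:x1]=mask[y0:y1,x0:x1]
    ys,xs=np.nonzero(m);return xs.mean(),ys.mean(),len(xs)
b=cen(cv2.inRange(hsv,(95,120,120),(115,255,255)),(335,235,375,275))
r=cen(cv2.inRange(hsv,(0,150,120),(8,255,255))|cv2.inRange(hsv,(172,150,120),(180,255,255)),(255,270,285,300))
print(b,r)
P=ray('top',*b[:2],.059);S=ray('top',*r[:2],.048);W=ray('top',399,236,.058)
print(P,S,W)
d=S-P;print(np.linalg.norm(d[:2]),np.degrees(np.arctan2(d[1],d[0])))
for p in [(232,258),(421,192),(459,299),(268,366)]:print(ray('top',*p,.012))
print(ray('top',320,232,.085), ray('top',275,324,.045))
print(togo([P[0],P[1],.12])); print(R(robot.get_obs()['eef_rot']).round(3))
E
```

```text
(np.float64(354.37784090909093), np.float64(254.30113636363637), 352) (np.float64(269.8), np.float64(284.7483870967742), 155)
[ 0.51447419 -0.09256794  0.059     ] [0.43899295 0.13786425 0.048     ] [ 0.5608088 -0.2145503  0.058    ]
0.24247971341499747 108.13692331699394
[0.51649703 0.24427509 0.012     ]
[ 0.68681195 -0.28628974  0.012     ]
[ 0.38688129 -0.3781926   0.012     ]
[0.21898386 0.15005633 0.012     ]
[ 0.57465541 -0.00164508  0.085     ] [0.33336359 0.12612692 0.045     ]
(array([-434. ,  503.7,  118.4]), array([-0.5426,  0.6296,  0.148 ]))
[[ 0.435  0.901 -0.001]
 [ 0.901 -0.435 -0.001]
 [-0.001 -0.    -1.   ]]
```

The measurements hold up: the board edge and the stop-pad line both run at 108°, and the gauge has to travel about 185 mm along +y. First I turn the tool so its -y axis runs along the rail (yaw 0.315), and shut the fingers.

```bash
python3 -m pendant '[[0,0,0,1,0],[0,0,0,1,0],[0,0,0,1,0],[0,0,0,1,0],[0,0,0,1,0],[0,0,0,1,0],[0,0,0,1,0],[0,0,0,1,0],[0,0,0,0.3,0],[0,0,0,0,0]]' 20; python3 -c "
from h import *
print(togo([.5145,-.0926,.16]),robot.get_obs()['eef_rot'])"
```

```text
time: 0.93
tcp_pos: [0.2476, 0.5147, 0.2324]
eef_rot: [3.134, 0.01, 0.249]
ft_force: [0.4, -0.1, -0.1]
opening: 0.269
(array([109.6, 653.8,  76.3]), array([0.137 , 0.8172, 0.0954])) [3.13397039 0.00963609 0.24926436]
```

```bash
python3 -m pendant '[[0,0,0,-0.6,0],[0.01,0.04,0,0,0],[0.01,0.04,0,0,0],[0.01,0.04,0,0,0],[0.01,0.04,0,0,0],[0.01,0.04,0,0,0],[0.01,0.04,0,0,0],[0.01,0.04,0,0,0],[0.01,0.04,0,0,0],[0.01,0.04,0,0,0],[0.01,0.04,0,0,0],[0.01,0.04,0,0,0],[0.01,0.04,0,0,0],[0,0.04,0,0,0],[0,0.04,0,0,0],[0,0,0,0,0]]'; python3 -c "
from h import *
print(togo([.5145,-.0926,.16]),robot.get_obs()['eef_rot'])"
```

```text
time: 2.27
tcp_pos: [0.4881, 0.1026, 0.2304]
eef_rot: [3.134, 0.015, 0.344]
ft_force: [-0.2, -0.6, -0.3]
opening: 0.006
(array([-39.9, 192.1,  72.5]), array([-0.0499,  0.2401,  0.0907])) [3.13359212 0.01473122 0.34384419]
```

```bash
python3 -m pendant '[[-0.012,0.04,0.015,0.3,0],[-0.012,0.04,0.015,0,0],[-0.012,0.04,0.015,0,0],[-0.01,0.04,0.015,0,0],[-0.005,0.04,0.015,0,0],[0,0.04,0.015,0,0],[0,0.02,0,0,0],[0,0,0,0,0]]'; python3 -c "
from h import *
shot('top','top2.png');print(calibration('wrist'));shot('wrist','w1.png')
print(togo([.5145,-.0926,.12]),robot.get_obs()['eef_rot'])"
```

```text
time: 2.93
tcp_pos: [0.5148, -0.1151, 0.1573]
eef_rot: [3.136, 0.012, 0.323]
ft_force: [0.0, -0.3, -0.1]
opening: 0.004
{'fx': 359.67145486579903, 'fy': 359.67145486579903, 'cx': 329.103207526157, 'cy': 251.613155112837, 'k1': 0.0051166560413339135, 'eye': array([ 0.49455185, -0.05065353,  0.3022628 ]), 'rotation': array([2.87761776, 0.01376508, 0.32324695])}
(array([  7.3, -18.8,  37.1]), array([ 0.0092, -0.0235,  0.0463])) [3.13725398 0.01229044 0.32463684]
```

View pics/w1.png

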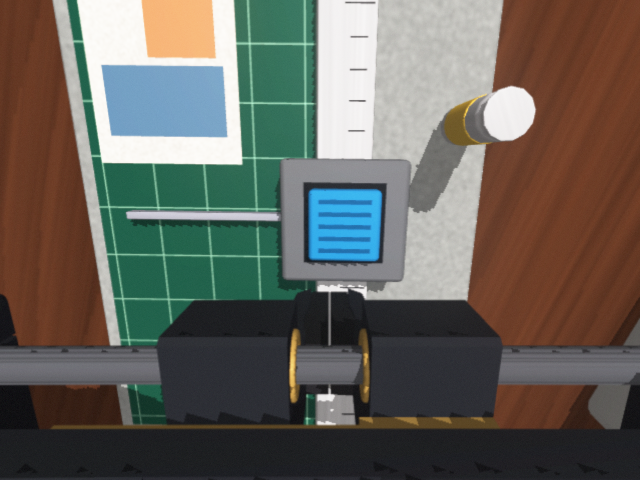

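The wrist view shows the blue pad centred at about (345,225), with edges at 308–382 and 189–262. The fingers are below it, towards -y.

```bash
python3 -c "
from h import *
p=ray('wrist',345,225.5,.059);print(p)
print([np.linalg.norm(ray('wrist',a,225,.059)-ray('wrist',b,225,.059)) for a,b in[(308,382)]])
print(ray('top',354.4,254.3,.059)); print(togo([p[0],p[1],.075]))"
```

```text
[ 0.51653716 -0.09165646  0.059     ]
[np.float64(0.050829141226579666)]
[ 0.51447565 -0.0926277   0.059     ]
(array([ 10.1, -19.2,  82. ]), array([ 0.0126, -0.024 ,  0.1025]))
```

Wrist and top estimates agree to 2 mm, and the pad width comes out at 50.8 mm against 50 mm. I centre above the pad and descend.

```bash
python3 -m pendant '[[0.012,-0.024,0.01,0,0],[0,0,0.03,0,0],[0,0,0.03,0,0],[0,0,0.015,0,0],[0,0,0,0,0]]'; python3 -c "
from h import *
print(togo([.5158,-.092,.059]),robot.get_obs()['ft_force'])"
```

```text
time: 3.45
tcp_pos: [0.517, -0.0836, 0.0899]
eef_rot: [3.136, 0.008, 0.333]
ft_force: [-1.5, 0.7, -0.3]
opening: 0.005
(array([-3.7,  7.4, 30.9]), array([-0.0046,  0.0092,  0.0387])) [-1.47363077  0.74817876 -0.30253182]
```

```bash
python3 -m pendant '[[-0.004,0.009,0.012,0,0],[0,0,0.012,0,0],[0,0,0.008,0,0],[0,0,0,0,0]]'; python3 -c "
from h import *
print(togo([.5158,-.092,.059]),robot.get_obs()['ft_force'])"
```

```text
time: 3.78
tcp_pos: [0.5169, -0.0891, 0.0645]
eef_rot: [3.135, 0.005, 0.338]
ft_force: [-0.5, 0.5, 0.6]
opening: 0.007
(array([-1.9,  2.3,  5.5]), array([-0.0024,  0.0029,  0.0069])) [-0.51201243  0.51528381  0.63803706]
```

```bash
python3 -m pendant '[[0,0,0.006,0,0],[0,0,0.005,0,0],[0,0,0.004,0,0]]';python3 -m pendant '[[0,0,0.006,0,0]]'; python3 -m pendant '[[0,0,0.006,0,0]]'
```

```text
time: 4.03
tcp_pos: [0.5179, -0.0898, 0.0537]
eef_rot: [3.133, 0.004, 0.338]
ft_force: [-3.6, -0.1, 8.8]
opening: 0.007
time: 4.12
tcp_pos: [0.5195, -0.0918, 0.0525]
eef_rot: [3.129, 0.004, 0.339]
ft_force: [-23.5, -6.3, 65.6]
opening: 0.005
time: 4.2
tcp_pos: [0.5206, -0.095, 0.0527]
eef_rot: [3.124, 0.005, 0.341]
ft_force: [-24.4, -7.2, 55.0]
opening: 0.005
```

The pad is hard down at z=0.0525. Next is a gentle push along -y (tool) with a moderate downward bias.

```bash
python3 -m pendant '[[0,0,0.003,0,0]]'; python3 -m pendant '[[0,-0.006,0.003,0,0],[0,-0.01,0.003,0,0]]'; python3 -m pendant '[[0,-0.012,0.003,0,0],[0,-0.012,0.003,0,0]]'
```

```text
time: 4.28
tcp_pos: [0.5214, -0.0972, 0.0536]
eef_rot: [3.12, 0.006, 0.341]
ft_force: [-5.2, -0.8, 8.5]
opening: 0.007
time: 4.45
tcp_pos: [0.5196, -0.0897, 0.0533]
eef_rot: [3.112, 0.003, 0.34]
ft_force: [-7.8, -4.3, 19.2]
opening: 0.006
time: 4.62
tcp_pos: [0.5153, -0.0758, 0.0532]
eef_rot: [3.105, 0.003, 0.34]
ft_force: [-9.9, -4.3, 23.2]
opening: 0.002
```

```bash
python3 -m pendant '[[0,-0.015,0.0035,0,0],[0,-0.015,0.0035,0,0],[0,-0.015,0.0035,0,0]]'; python3 -m pendant '[[0,-0.018,0.0035,0,0],[0,-0.018,0.0035,0,0],[0,-0.018,0.0035,0,0]]'; python3 -c "
from h import *
shot('wrist','w2.png')"
```

```text
time: 4.87
tcp_pos: [0.5066, -0.0485, 0.0532]
eef_rot: [3.091, 0.003, 0.341]
ft_force: [-13.4, -5.5, 30.4]
opening: 0.01
time: 5.12
tcp_pos: [0.4956, -0.014, 0.0531]
eef_rot: [3.078, 0.003, 0.342]
ft_force: [-15.6, -6.3, 35.5]
opening: -0.0
```

View pics/w2.png

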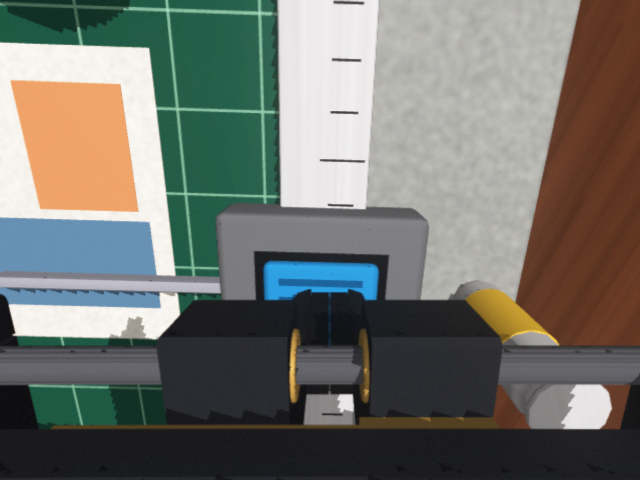

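The gauge follows: the pad's far edge is at about (321,263), with pad columns 264–378, and the glue stick is still standing. I check where the tip sits on the pad.

```bash
python3 -c "
from h import *
S=ray('top',269.8,284.75,.048);u=np.array([np.cos(np.radians(108)),np.sin(np.radians(108))])
e=ray('wrist',321,263,.053);o=robot.get_obs();n=np.array([u[1],-u[0]])
c=e[:2]-.025*u
print('pad c',c,'tip rel pad along,across',(o['tcp_pos'][:2]-c)@u,(o['tcp_pos'][:2]-c)@n,'gap',(S[:2]-c)@u-.057,(S[:2]-c)@n)"
```

```text
pad c [ 0.49152246 -0.01619171] tip rel pad along,across 0.0029244115910072527 0.004483067311163251 gap 0.10574985917339344 -0.0023567303230596403
```

```bash
python3 -m pendant '[[0,-0.018,0.003,0,0],[0,-0.018,0.003,0,0],[0,-0.018,0.003,0,0]]'; python3 -m pendant '[[0,-0.018,0.003,0,0],[0,-0.018,0.003,0,0],[0,-0.015,0.003,0,0]]'; python3 -c "
from h import *
S=ray('top',269.8,284.75,.048);u=np.array([np.cos(np.radians(108)),np.sin(np.radians(108))])
print((S[:2]-robot.get_obs()['tcp_pos'][:2])@u-.057+.003)"
```

```text
time: 5.42
tcp_pos: [0.4845, 0.0231, 0.0532]
eef_rot: [3.066, 0.001, 0.344]
ft_force: [-14.7, -6.4, 35.2]
opening: 0.009
time: 5.67
tcp_pos: [0.4734, 0.0574, 0.0532]
eef_rot: [3.055, 0.002, 0.345]
ft_force: [-14.4, -6.7, 34.6]
opening: 0.009
0.03312046522799183
```

```bash
python3 -m pendant '[[0,-0.015,0.003,0,0],[0,-0.012,0.003,0,0]]'; python3 -m pendant '[[0,-0.01,0.003,0,0],[0,-0.008,0.003,0,0]]';python3 -m pendant '[[0,-0.008,0.003,0,0]]'; python3 -c "
from h import *
S=ray('top',269.8,284.75,.048);u=np.array([np.cos(np.radians(108)),np.sin(np.radians(108))])
print((S[:2]-robot.get_obs()['tcp_pos'][:2])@u-.057+.003)"
```

```text
time: 5.83
tcp_pos: [0.4677, 0.0756, 0.0533]
eef_rot: [3.049, 0.003, 0.347]
ft_force: [-14.1, -6.4, 33.9]
opening: 0.004
time: 6.0
tcp_pos: [0.4639, 0.0874, 0.0534]
eef_rot: [3.043, 0.005, 0.349]
ft_force: [-15.3, -6.2, 32.3]
opening: 0.005
time: 6.08
tcp_pos: [0.463, 0.0917, 0.0535]
eef_rot: [3.038, 0.005, 0.35]
ft_force: [-4.5, -15.5, 24.0]
opening: 0.004
-0.002648969848502487
```

Fy jumped to -15 N and the motion stalled, so the gauge is against the stop. One more hold, then a picture while still pressed.

```bash
python3 -m pendant '[[0,-0.006,0.004,0,0]]';python3 -m pendant '[[0,-0.005,0.004,0,0]]'; python3 -c "
from h import *
shot('wrist','w3.png')"
```

```text
time: 6.17
tcp_pos: [0.4638, 0.0935, 0.0534]
eef_rot: [3.031, 0.003, 0.353]
ft_force: [-7.8, -20.1, 33.4]
opening: 0.006
time: 6.25
tcp_pos: [0.4644, 0.0941, 0.0534]
eef_rot: [3.024, 0.004, 0.355]
ft_force: [-13.2, -17.4, 37.4]
opening: 0.007
```

View pics/w3.png

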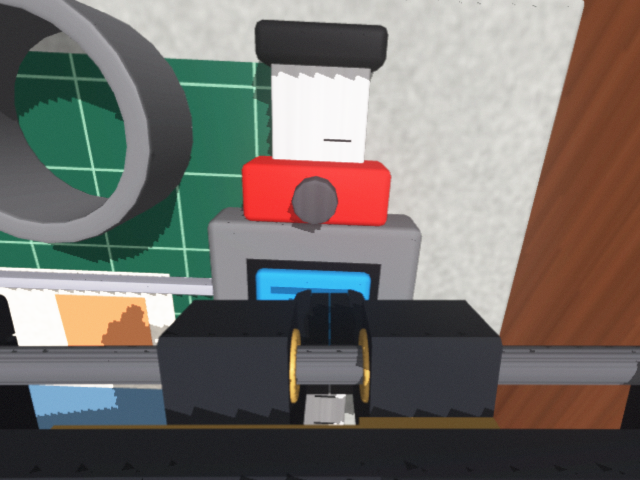

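The wrist view shows the gauge's far face at about v=215, flush against the red block, with the knob at about (315,200). Now I lift straight up.

```bash
python3 -m pendant '[[0,0,-0.006,0,0],[0,0,-0.01,0,0],[0,0,-0.02,0,0],[0,0,-0.03,0,0],[0,0.01,-0.03,0,0],[0,0.03,-0.03,0,0],[0,0.03,-0.03,0,0],[0,0.03,-0.03,0,0],[0,0.03,-0.02,0,0],[0,0,0,0,0],[0,0,0,0,0]]'; python3 -c "
from h import *
shot('wrist','w4.png');shot('side','s4.png');print(robot.get_obs()['dq'].round(3))"
```

```text
time: 7.22
tcp_pos: [0.496, 0.0124, 0.242]
eef_rot: [3.02, -0.002, 0.355]
ft_force: [-1.1, 1.1, -0.8]
opening: 0.003
[ 0.016  0.016  0.025  0.003  0.002 -0.001]
```

View pics/w4.png

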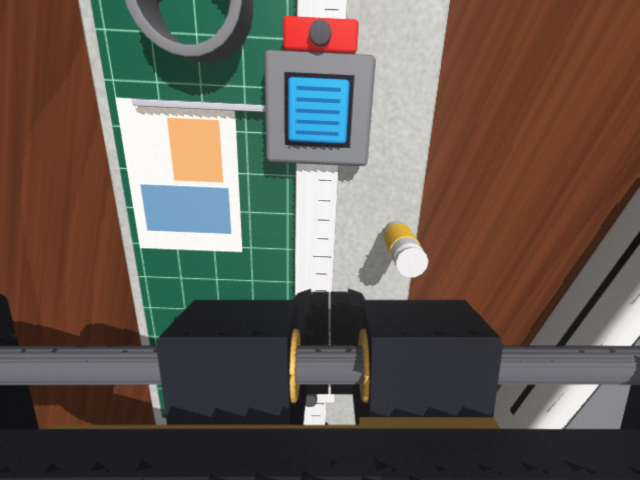

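View pics/s4.png

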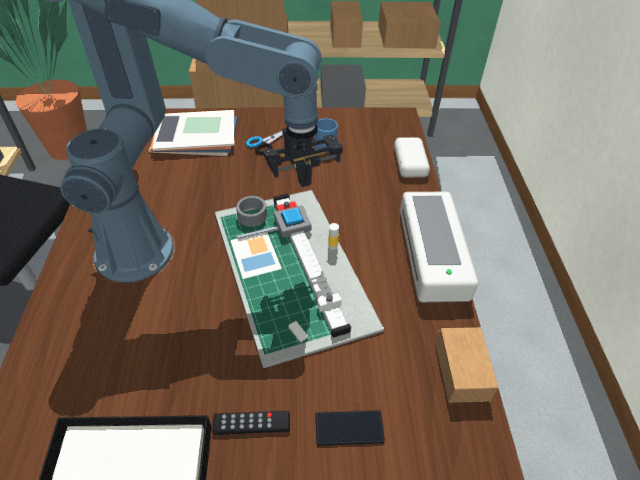

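The wrist view shows the pad at about (320,110), the knob at about (320,33), and the gauge flush with the red block. The side view shows the other things where they were. I check the distance, then hand in.

```bash
python3 -m pendant '[[0,0,0,0,0],[0,0,0,0,0]]' | head -1
python3 - <<'E'
from h import *
im=grab_frame('wrist');h=cv2.cvtColor(im,cv2.COLOR_RGB2HSV)
m=cv2.inRange(h,(90,120,80),(118,255,255));m[:,:260]=0;m[:,380:]=0;m[180:]=0
ys,xs=np.nonzero(m);p=ray('wrist',xs.mean(),ys.mean(),.059);k=ray('wrist',320,32,.058)
print(xs.mean(),ys.mean(),p,k,np.linalg.norm((p-k)[:2]))
print(ticket.hand_in())
E
```

```text
time: 7.48
320.77518211504645 114.26299924642049 [0.45819375 0.08520351 0.059     ] [0.43761386 0.13989106 0.058     ] 0.058431673514516495
the job is handed in; nothing more can be done
None
```

I pressed the pad to its hard stop with the shut fingertips and pushed the gauge about 185 mm along the rail to the red stop. I then lifted off so the pad came up, and handed the job in at about 7.5 s; no verdict was reported.

- **Contact:** the sideways force rose to about 20 N and the motion stalled at the stop. The wrist picture showed the gauge flush against the red block.
- **Distance:** after the release, the last wrist picture gave 58.4 mm between pad and knob. The ideal is 57 mm and the limit is 60 mm. The knob pixel was read by eye, so this is good to about 2 mm.
- **Pad:** the fingers are well clear of it, with the tool at z = 0.24 m. I did not measure its height separately.
- **Other things:** in the last pictures nothing visible looked moved. I checked this only by eye, and the arm partly hid the mug and scissors.
- **Force and tilt:** one press briefly reached about 66 N vertically, below the 120 N wrist limit. The tool tilted about 7° during the push, with no visible effect.

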